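Reassemble the bench filter holder on its post

TASK

Put the filter holder back together: onto the post of the white base first the perforated steel filter support, then the blue spacer, and last the black clamp cap. Let each layer lie flat before the next, turn the cap gently until its slot drops over the flat brass tang on the post, then press the stack fully home without forcing anything, and let go. Leave the orange spare spacer and everything else on the bench where it is.

Things in the scene. Friction and masses are not known exactly. Their poses are not given: they have to be found in the camera images.
- base: White filter holder base fixed to the bench, 120 x 120 mm, 26 mm high, with an aluminium disc (80 mm across) up to 30 mm; a steel post stands upright at its centre. Origin at the centre of its underside on the bench, z up along the post's axis, x towards the brass outlet nozzle.
- post_top (a point): Top of the post, 80 mm above the base's origin; its axes are the base's. The post is round, 26 mm across, up to 60 mm; above, a flat brass tang 24 mm long x 10 mm thick, square-edged. The tang stands rigid, but its long direction differs each time: up to 80 degrees (1.4 rad) either way from the base's x axis, not measured. Tang and layers suffer above 40 N.
- seat_top (a point): Top centre of the black rubber seat ring around the post, 60 mm across. At the start 39 to 41 mm above the base's origin; it slides down stiffly (about 8 N, does not spring back) to a hard stop at 35 mm, which is fully home. The support lies on it.
- support_center (a point): Filter support: perforated steel disc, 54 mm across, 10 mm thick, bore 30 mm, about 90 g; this point is its centre half-way up (5 mm over its underside), z along its axis. Its centre is 40 mm above the base's origin when home.
- spacer_center (a point): Blue plastic spacer ring, 48 mm across, 18 mm tall, bore 30 mm, about 40 g; this point is its centre half-way up (9 mm over its underside). 54 mm above the base's origin when home.
- cap_center (a point): Black round clamp cap, 50 mm across, 30 mm tall, about 80 g, with a slot right through it, 28 mm long x 14 mm wide, along the cap's x axis (two white marks on top at the slot's ends); it fits the tang either way round. This point is the cap's centre half-way up (15 mm over its underside). Resting on top of the tang unaligned it is 95 mm above the base's origin; fully home, its underside on the spacer, 78 mm.
- spare_center (a point): Bystander: orange spare spacer ring, same size as the blue one, lying among the parts; not to be used. Point at its centre half-way up.
- mat: Grey-blue mat fixed on the bench, 310 x 330 mm, 3 mm thick, on which the support, the spacer, the cap and the spare lie flat, in any order; origin at the centre of its underside.
- pen: Bystander: blue marker lying flat, about 135 mm long; origin at the centre of the barrel's underside.
- jar: Bystander: small jar with a red lid, 48 mm across, 55 mm tall; origin at its underside.
- tipbox: Bystander: blue pipette tip box with clear lid, 85 x 120 x 70 mm; origin at its underside.
Things that resemble listed ones, but are neither listed nor needed, are in the scene too. Of the things that look like the part that bears support_center, take the one that is farthest from the robot's base at the start.

How it is judged (in metres and radians):
On the way, in this order (a step that is already met when the one before it is completed fails the run):
1. the filter support lies flat on the seat around the post and is let go (horizontal distance between support_center and base below 0.003 m and z of support_center in the frame of base between 0.037 and 0.049 m and angle between support_center's own z axis and vertical below 0.06 rad and contact force between support and the fingers below 0.3 N), for 0.2 s.
2. the blue spacer lies flat on the support around the post and is let go (horizontal distance between each of support_center, spacer_center and base below 0.003 m and z of support_center in the frame of base between 0.037 and 0.049 m and angle between each of support_center, spacer_center's own z axis and vertical below 0.06 rad and z of spacer_center in the frame of base between 0.051 and 0.063 m and contact force between spacer and the fingers below 0.3 N), for 0.2 s.
3. the cap's slot has dropped over the tang (horizontal distance between each of support_center, spacer_center and base below 0.003 m and z of support_center in the frame of base between 0.037 and 0.049 m and angle between each of support_center, spacer_center's own z axis and vertical below 0.06 rad and z of spacer_center in the frame of base between 0.051 and 0.063 m and horizontal distance between cap_center and base below 0.005 m and z of cap_center in the frame of base between 0.074 and 0.089 m and angle between cap_center's own z axis and vertical below 0.1 rad), for 0.1 s.
At the end, for the whole second after the job is handed in: Support, spacer and cap stand on the post in this order, upright within 3.4 degrees, centred within 3 mm (the cap 4 mm), each within about 1.7 mm of its fully home height (centres 40, 54 and 78 mm above the base's underside), released and at rest (horizontal distance between each of support_center, spacer_center and base below 0.003 m and z of support_center in the frame of base between 0.037 and 0.0417 m and angle between each of support_center, spacer_center, cap_center's own z axis and vertical below 0.06 rad and z of spacer_center in the frame of base between 0.051 and 0.0557 m and horizontal distance between cap_center and base below 0.004 m and z of cap_center in the frame of base between 0.075 and 0.0797 m and contact force between each of cap, spacer, support and the fingers below 0.3 N and linear speed of each of support, spacer, cap below 0.02 m/s); the robot touches nothing.
It fails at once if a part is pressed against the base, its post, tang or seat with more than 40 N (contact force between any of support, spacer, cap and base above 40 N).
It fails at once if the robot hits the base, post or seat with more than 15 N (contact force between any of the fingers, the arm and base above 15 N).
It fails at once if the cap reaches the post before the spacer lies there (horizontal distance between cap_center and base below 0.012 m and z of cap_center in the frame of base below 0.09 m and not (horizontal distance between spacer_center and base below 0.006 m and z of spacer_center in the frame of base between 0.049 and 0.065 m and angle between spacer_center's own z axis and vertical below 0.3 rad)).
It fails at once if a bystander is moved by more than 20 mm (distance of any of spare_center, tipbox, pen, jar from where it was at the start of the episode above 0.02 m).
It also fails if it takes over 72 s, if anything falls off the work surface, if the arm or the gripper's body presses on something with over 40 N, if the wrist force passes 120 N, or if a joint passes its speed limit or range.

ROBOT

A 6-joint arm with a two-finger parallel gripper is mounted at the origin on the work surface. World frame = base frame: x ahead of the robot, y to its left, z up, the work surface at z = 0. Lengths are in mm, angles in rad, forces in N, time in s.
With the tool pointing down it reaches from about 225 to 875 mm from the base axis. Payload 3.4 kg.
Tool frame: the origin (TCP) lies on the centre line of the jaws, within the pads' length; the fingertips stand 22 mm ahead of it and the grasp point (between the pads) lies 3 mm ahead of it; z points along the fingers, y is the line along which they close (so a half turn about z gives the same grasp; the last joint's range is limited). The gripper opens to 85 mm and grips with 20 to 120 N. Pads are 22 mm wide; open, the fingers measure 114 mm over their backs; the gripper's body (76 mm by 85 mm) begins 54 mm behind the grasp point. The pads swing forward as they close: fully open they stand 13 mm farther back than shut.
Start: joints at [-1.423, 0.276, 1.505, -0, 1.361, -0.121], TCP at [152.703, -554.385, 253.328] pointing down, gripper open.
Joint ranges: [-2.89, 2.89], [-0.75, 2.08], [0.22, 2.7], [-1.18, 4.32], [0.11, 2.71], [-2.7, 2.7]. Speed limits (rad/s): [2.57, 2.57, 3.14, 3.14, 3.14, 3.14].

INTERFACE

Orientations are given as a rotation vector (axis times angle).
In Python, from station import env gives the robot as it stands.
- The arm moves only by the tool drive_tool, never from a script. Its argument "rows" is a list of rows, each a list of 2 entries, a list of its own where there are three numbers: the shift along the tool's x, y, z in cm, then the turn about the tool's z in degrees. In form: [[[dx, dy, dz], twist], ...]. A call has 1 to 10 rows; each row is the pose to reach, as a shift and turn from the pose commanded when the call began, along the tool's axes at that moment; what a row does not reach only later rows make up. A row lasts 1/8 s, in which the tool goes at most 62.5 mm and 10.7 degrees, less where a joint would pass 70% of its speed; a pose out of reach is approached as far as the arm can. A call with a gripper value outside its range is refused whole. "gripper" is the opening, from -1 (shut) to 1 (fully open), set as the call begins (left out, the last holds). The fingers move at their own pace and stop on an object; "squeeze" is the grip in N (left out, the last holds). Time passes only in rows, so rows that repeat a pose let the fingers close. It gives the time, the measured TCP pose, the force, the opening and the grip force at its end, in the units of the state.
- env.get_state(): the state, without advancing time (a new reading comes with each control period).
- env.capture(name): name is "scene" or "top" or "wrist"; returns a dict with "frame" (384x512x3 uint8, red, green, blue), "K" (3x3 intrinsics, pixels), "rvec" (rotation vector, rad) and "tvec" (3), from world to camera coordinates, as OpenCV has them. Camera axes: x right, y down, z forward; pixel columns grow to the right and rows downward; lengths in mm; the calibration is good to about 2 mm. A picture is of the moment at which its call begins. There is no depth.
- env.hand_in(): hands the job in; it is judged then, once.
Trained networks look in a picture, given as the dict that the camera call returned (one of the last four; its "shot" number tells which), for a name from the list of things; names that differ only in an ending like _2 or _b are one class to them, and where a whole thing is asked for, a point or a joint stands for the part that bears it (a point fixed in the world has none). Each returns a list of dicts, best first, with "confidence" (0 to 1); they miss things now and then, are a little off and sometimes report something else, mostly with a low value. They report only what shows in the picture. A call takes as long as a camera call. They do not tell look-alikes from the thing itself.
- env.trace(picture, target): "region" (384x512 bool, what is visible of it) and "bbox" ([centre column, centre row, width, height] as shares, 0 to 1, of the picture: columns of its width, rows of its height, round what is visible of it).
- env.landmark_of(picture, target): "location" ([column, row] as shares, 0 to 1, of the picture: columns of its width, rows of its height: a listed point, or the origin of a listed thing).
The state is a dict: "clock": time; "joint_positions": joint angles; "joint_vel": joint speeds; "joint_torque": joint torques, N m; "tool_pos": TCP position; "eef_rot": TCP orientation; "wrist_force": force on the tool from outside, world axes, zero at the start; "moment": the same for the moment, N m; "finger_gap": opening from 0.0 (shut) to 1.0 (fully open); "finger_force": force on a finger pad.
Only numpy, scipy, OpenCV 4.12 (cv2) and the standard library are available. Lean on these libraries where they do the work, as an engineer would, in place of code of your own. Each camera call takes 0.05 s, during which the arm holds its last target. There are 200 camera calls.

## Working session

There is one attempt and no reset: what is moved stays moved. The work goes in short steps, Python scripts to look and compute and a tool call to move; the robot and the scene stay as the last step left them, time stands still between calls to the robot, and variables do not carry over. Pictures are saved under pics/ and viewed, at most 10 in all, crops included, and the job is handed in when it is done.

Besides the shell and the picture viewer there is one more tool, called after "Request:" as a command line: name --argument value ..., lists and objects as JSON in quotes. drive_tool: Moves the arm, as the interface text tells. Its arguments: {"type":"object","properties":{"rows":{"type":"array"},"gripper":{"type":"number"},"squeeze":{"type":"number"}},"required":["rows"]}

```bash
mkdir -p pics; ls
cat > h.py <<'E'
import numpy as np, cv2
from station import env
def ray(p,uv):
    R,_=cv2.Rodrigues(np.array(p["rvec"],float)); t=np.array(p["tvec"],float).ravel()
    d=R.T@np.linalg.inv(np.array(p["K"]))@np.array([uv[0],uv[1],1.]); return -R.T@t,d
def atz(p,uv,z):
    c,d=ray(p,uv); return c+d*(z-c[2])/d[2]
def lm(p,name):
    return [(np.array(r["location"])*[512,384],r["confidence"]) for r in env.landmark_of(p,name)]
E
python3 - <<'E'
from h import *
s=env.get_state();print(s["tool_pos"],s["eef_rot"],s["clock"])
im=[]
for n in ["top","scene"]:
    p=env.capture(n); im.append(p["frame"])
    print(n,ray(p,(256,192))[0].round())
    for t,z in [("base",0),("post_top",80),("seat_top",40),("support_center",8),("spacer_center",12),("cap_center",18),("spare_center",12),("jar",0),("tipbox",0),("pen",0),("mat",0)]:
        print(t,[(uv.round(1).tolist(),round(c,2),atz(p,uv,z).round(0)[:2].tolist()) for uv,c in lm(p,t)])
    cv2.imwrite(f"pics/{n}.png",cv2.resize(p["frame"][:,:,::-1],(800,600),interpolation=cv2.INTER_CUBIC))
E
```

```text
pics
[ 152.62544511 -553.8646638   252.44007681] [-3.11143346e+00 -4.20747135e-01  1.34402691e-05] 0.0
top [405. -48. 993.]
base [([320.7, 180.2], 0.87, [557.0, -229.0])]
post_top [([324.6, 175.8], 0.73, [556.0, -224.0])]
seat_top [([318.5, 176.6], 0.61, [560.0, -216.0])]
support_center [([253.8, 218.1], 0.8, [457.0, -51.0]), ([198.2, 166.1], 0.65, [595.0, 96.0]), ([262.5, 260.2], 0.49, [350.0, -72.0]), ([162.7, 275.7], 0.49, [312.0, 182.0])]
spacer_center [([138.7, 171.2], 0.55, [582.0, 252.0])]
cap_center []
spare_center [([134.8, 218.4], 0.54, [458.0, 257.0])]
jar [([133.7, 221.1], 0.72, [451.0, 264.0]), ([293.0, 123.7], 0.55, [712.0, -158.0])]
tipbox [([360.5, 114.9], 0.98, [736.0, -342.0])]
pen [([214.5, 104.6], 0.73, [767.0, 55.0])]
mat [([169.2, 186.5], 0.65, [542.0, 173.0]), ([319.3, 178.0], 0.28, [563.0, -225.0])]
scene [1326.   67.  824.]
base [([190.3, 201.6], 0.75, [542.0, -234.0])]
post_top [([185.9, 188.0], 0.91, [568.0, -230.0])]
seat_top [([190.2, 204.7], 0.73, [592.0, -217.0]), ([191.6, 194.6], 0.53, [552.0, -223.0])]
support_center [([249.8, 185.1], 0.69, [456.0, -69.0]), ([246.5, 164.3], 0.67, [360.0, -94.0]), ([301.3, 223.7], 0.62, [593.0, 94.0]), ([333.2, 164.1], 0.53, [322.0, 184.0])]
spacer_center [([357.2, 229.3], 0.8, [596.0, 245.0])]
cap_center []
spare_center [([363.3, 193.6], 0.46, [453.0, 270.0])]
jar [([202.1, 248.6], 0.87, [708.0, -160.0])]
tipbox [([136.7, 248.4], 0.61, [730.0, -330.0])]
pen [([287.0, 280.4], 0.51, [776.0, 69.0]), ([355.7, 228.6], 0.33, [584.0, 244.0])]
mat [([334.5, 210.7], 0.58, [523.0, 187.0])]
```

View pics/top.png

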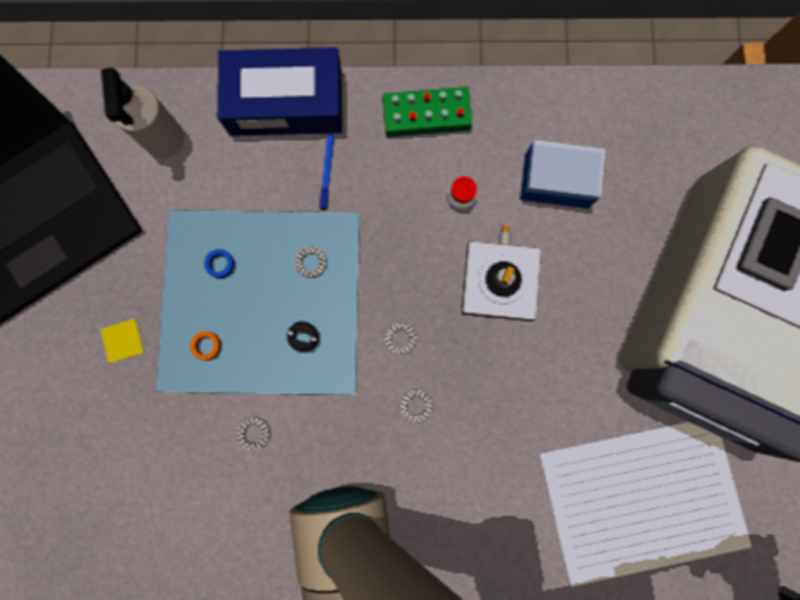

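View pics/scene.png

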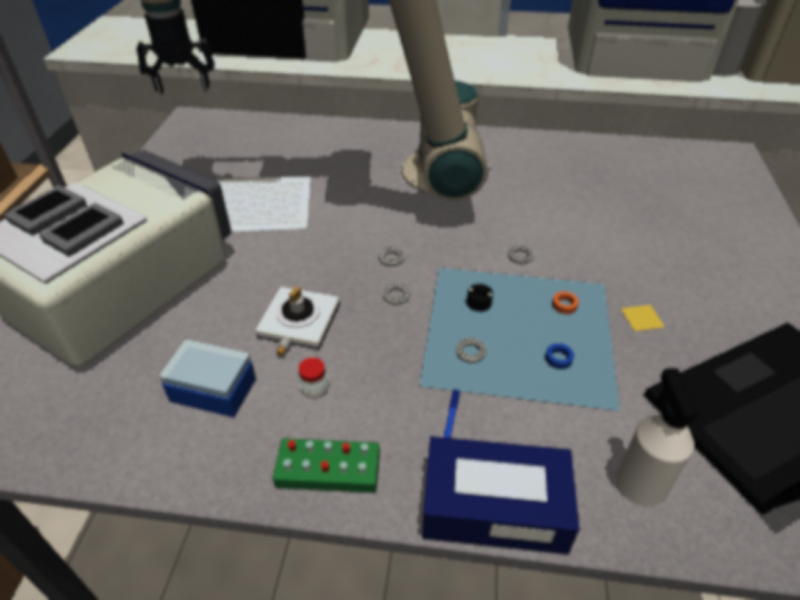

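The top view shows the support on the mat at (312,262), the blue spacer at (219,264), the cap at (303,336) and the base at (503,280). The mat support is the farthest of the four look-alikes, at x≈595, y≈96. I'll look at the base from above first.

Request:
drive_tool --rows '[[[4,-6,-2],-10],[[8,-12,-4],-20],[[13,-18,-5],-30],[[18.4,-26,-5],-40],[[24,-25.5,-5],-50],[[30,-24,-5],-60],[[36,-23,-5],-70],[[42,-22,-5],-75],[[47.5,-21,-5],-75],[[47.5,-21,-5],-75]]' --gripper 1 --squeeze 30

```text
clock: 2.45
tool_pos: [557.9, -224.9, 302.6]
eef_rot: [2.211, 2.232, 0.001]
wrist_force: [-0.7, -0.1, -0.2]
finger_gap: 1.001
finger_force: 0.0
```

```bash
cat >> h.py <<'E'
def pose():
    s=env.get_state(); R,_=cv2.Rodrigues(np.array(s["eef_rot"])); return np.array(s["tool_pos"]),R,s
def plan(x,y,z,yaw=None):
    p,R,s=pose(); cy=np.degrees(np.arctan2(R[1,0],R[0,0]))
    print("t",round(s["clock"],2),"pos",p.round(1),"yaw",round(cy,1),"q6",round(np.degrees(s["joint_positions"][5])),"| d cm",(R.T@(np.array([x,y,z])-p)/10).round(2),"tw",None if yaw is None else round(cy-yaw,1))
E
python3 - <<'E'
from h import *
plan(595,96,150,90)
p=env.capture("wrist"); print(ray(p,(256,192))[0].round())
for t,z in [("base",0),("post_top",80),("seat_top",40)]:
    print(t,[(uv.round(1).tolist(),round(c,2),atz(p,uv,z).round(1)[:2].tolist()) for uv,c in lm(p,t)])
cv2.imwrite("pics/w1.png",cv2.resize(p["frame"][:,:,::-1],(800,600),interpolation=cv2.INTER_CUBIC))
E
```

```text
t 2.45 pos [ 557.9 -224.9  302.6] yaw 90.5 q6 -29 | d cm [32.05  4.   15.27] tw 0.5
[ 558. -155.  423.]
base [([254.4, 166.7], 0.86, [560.2, -231.5])]
post_top [([250.1, 174.5], 0.88, [554.3, -227.1])]
seat_top [([252.6, 166.8], 0.92, [557.4, -224.4])]
```

View pics/w1.png

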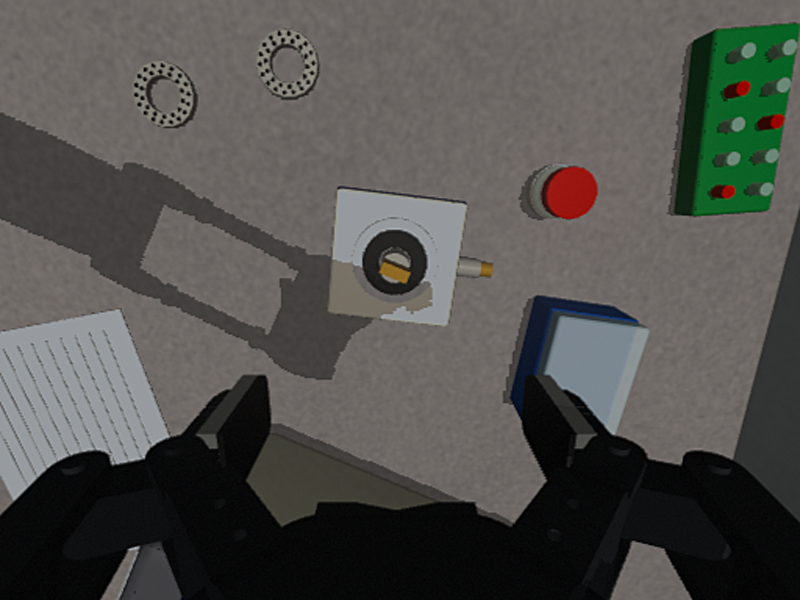

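The wrist view shows the base at about (398,257). The brass tang's top face runs from (384,262) to (410,277), which is roughly -25° from world x. I'll measure that precisely.

```bash
cat >> h.py <<'E'
def pxs(p,mask,z):
    # world xy of mask's contour points at height z
    c=max(cv2.findContours(mask.astype(np.uint8),cv2.RETR_EXTERNAL,cv2.CHAIN_APPROX_NONE)[0],key=cv2.contourArea).reshape(-1,2)
    return np.array([atz(p,u,z)[:2] for u in c],np.float32)
def circ(P,r=None,n=6):
    # robust-ish circle fit
    from scipy.optimize import least_squares
    f=lambda v:np.hypot(*(P-v[:2]).T)-(v[2] if r is None else r)
    v=least_squares(f,[*P.mean(0),25],loss="soft_l1").x; return v.round(2)
E
python3 - <<'E'
from h import *
p=env.capture("wrist"); f=p["frame"]; hsv=cv2.cvtColor(f,cv2.COLOR_RGB2HSV)
sl=np.zeros(f.shape[:2],bool); sl[145:200,225:285]=1
br=(hsv[...,1]>110)&(hsv[...,0]>10)&(hsv[...,0]<30)&(hsv[...,2]>150)&sl
print("brass n",br.sum()); P=pxs(p,br,80); print("tang",cv2.minAreaRect(P))
dk=(f.max(2)<60)&sl; P=pxs(p,dk,40); print("seat n",dk.sum(),circ(P),circ(P,30),len(P))
r=env.trace(p,"base")[0]["region"]; print("basebbox",r.sum())
w=(f.min(2)>90)&(hsv[...,1]<40); w[:,300:]=0;w[:110]=0;w[215:]=0;w[:,:200]=0
P=pxs(p,r,26); print(cv2.minAreaRect(P))
cv2.imwrite("pics/crop.png",cv2.resize(np.hstack([f[110:220,195:325,::-1],np.dstack([br*255,dk*255,r*120])[110:220,195:325].astype(np.uint8)]),None,fx=3,fy=3,interpolation=cv2.INTER_NEAREST))
E
```

```text
brass n 5
tang ((563.3155517578125, -233.57017517089844), (0.0, 0.0), 0.0)
seat n 1004 [ 556.65 -226.07   28.71] [ 556.68 -226.14   25.  ] 116
basebbox 6930
((573.592041015625, -227.38275146484375), (122.75472259521484, 152.56893920898438), 84.46012115478516)
```

View pics/crop.png

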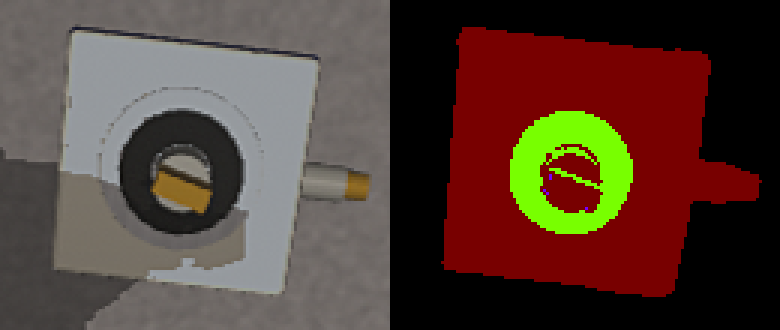

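Run:
```python
from h import *
p=env.capture("wrist"); f=p["frame"]; hsv=cv2.cvtColor(f,cv2.COLOR_RGB2HSV)
sl=np.zeros(f.shape[:2],bool); sl[145:200,235:275]=1
br=(hsv[...,1]>110)&(hsv[...,0]<40)&(hsv[...,2]>100)&sl
br=cv2.morphologyEx(br.astype(np.uint8),cv2.MORPH_OPEN,np.ones((3,3)))
print("brass n",br.sum()); P=pxs(p,br,80); print("tang",cv2.minAreaRect(P),cv2.fitLine(P,cv2.DIST_L2,0,.01,.01).ravel())
r=env.trace(p,"base")[0]["region"].astype(np.uint8)
r=cv2.morphologyEx(r,cv2.MORPH_OPEN,np.ones((35,35))); P=pxs(p,r,26); print(cv2.minAreaRect(P))
plan(595,26,302.6,90.5)
```

```text
brass n 139
tang ((557.2142333984375, -226.5519561767578), (9.971455574035645, 23.549331665039062), 70.10990905761719) [ 9.4249880e-01 -3.3420956e-01  5.5706995e+02 -2.2661229e+02]
((558.3939819335938, -225.17001342773438), (121.65643310546875, 121.54564666748047), 88.2423324584961)
t 2.85 pos [ 553.7 -226.   303.8] yaw 90.3 q6 -29 | d cm [25.18  4.28  0.11] tw -0.2
```

Run:
```python
from h import *
for i in range(5):
    p=env.capture("wrist"); s=env.get_state(); R,_=cv2.Rodrigues(np.array(s["eef_rot"]))
    c=ray(p,(0,0))[0]; print(s["clock"],s["tool_pos"].round(2),np.degrees(np.arctan2(R[1,0],R[0,0])).round(2),c.round(2),np.degrees(np.array(p["rvec"])).round(2),np.degrees(s["joint_positions"]).round(2))
```

```text
2.9 [ 553.82 -226.08  303.87] 90.34 [ 553.59 -155.82  424.47] [-1.6385e+02 -6.3000e-01 -3.0000e-02] [-2.886e+01  1.653e+01  7.809e+01 -2.000e-02  8.535e+01 -2.920e+01]
2.95 [ 553.95 -226.07  303.9 ] 90.34 [ 553.67 -155.84  424.54] [-1.6385e+02 -6.2000e-01 -6.0000e-02] [-2.886e+01  1.653e+01  7.808e+01 -1.000e-02  8.535e+01 -2.920e+01]
3.0 [ 554.12 -226.06  303.83] 90.35 [ 553.79 -155.84  424.55] [-1.6384e+02 -6.2000e-01 -7.0000e-02] [-2.885e+01  1.654e+01  7.807e+01 -1.000e-02  8.534e+01 -2.919e+01]
3.05 [ 554.24 -226.    303.77] 90.35 [ 553.93 -155.83  424.52] [-1.6385e+02 -6.3000e-01 -8.0000e-02] [-2.884e+01  1.656e+01  7.806e+01 -1.000e-02  8.535e+01 -2.919e+01]
3.1 [ 554.41 -225.98  303.69] 90.36 [ 554.07 -155.8   424.45] [-1.6385e+02 -6.4000e-01 -8.0000e-02] [-28.83  16.57  78.05  -0.    85.34 -29.19]
```

Request:
drive_tool --rows '[[[5,0.6,0.5],0],[[11,1.3,1.1],0],[[17,2,1.7],0],[[23,2.8,2.4],0],[[28.5,3.5,3],0],[[31,3.8,3.3],0],[[32.1,3.95,3.3],0],[[32.1,3.95,3.3],0],[[32.1,3.95,3.3],0],[[32.1,3.95,3.3],0]]'

```text
clock: 4.35
tool_pos: [592.2, 94.2, 270.5]
eef_rot: [2.215, 2.227, -0.0]
wrist_force: [-0.2, -0.0, -0.7]
finger_gap: 1.004
finger_force: 0.0
```

Run:
```python
from h import *
p=env.capture("wrist"); f=p["frame"]
plan(592,96,270,90)
for t,z in [("support_center",13),("spacer_center",21),("cap_center",33),("spare_center",21)]:
  for r in env.trace(p,t)[:3]:
    m=r["region"]; P=pxs(p,m,z); v=circ(P); print(t,round(r["confidence"],2),m.sum(),(np.array(r["bbox"])*[512,384,512,384]).round(),"fit top",v, "lm",[atz(p,uv,{13:8,21:12,33:18}[z]).round(1)[:2] for uv,c in lm(p,t)][:3])
cv2.imwrite("pics/w2.png",cv2.resize(f[:,:,::-1],(800,600),interpolation=cv2.INTER_CUBIC))
```

```text
t 4.4 pos [592.2  94.4 270.4] yaw 90.3 q6 2 | d cm [ 0.16 -0.02  0.04] tw 0.3
support_center 0.77 509 [102. 274.  35.  26.] fit top [355.7  -75.31  23.42] lm [array([589.3,  92.8]), array([350.6, -86.4]), array([311.8, 187.7])]
support_center 0.65 307 [180. 263.  18.  31.] fit top [467.18 -52.82  24.11] lm [array([589.3,  92.8]), array([350.6, -86.4]), array([311.8, 187.7])]
support_center 0.64 1249 [42. 99. 47. 46.] fit top [313.04 183.25  27.55] lm [array([589.3,  92.8]), array([350.6, -86.4]), array([311.8, 187.7])]
spacer_center 0.63 946 [249.  46.  38.  45.] fit top [588.84 246.13  23.51] lm [array([585.2, 243.9])]
cap_center 0.98 1272 [161. 163.  42.  37.] fit top [469.3  104.89  26.72] lm [array([469. , 100.2])]
cap_center 0.52 710 [321. 321.  32.  32.] fit top [ 699.26 -141.91   25.03] lm [array([469. , 100.2])]
spare_center 0.66 1182 [139.  28.  46.  48.] fit top [453.43 263.14  24.68] lm [array([451.8, 263.6])]
```

View pics/w2.png

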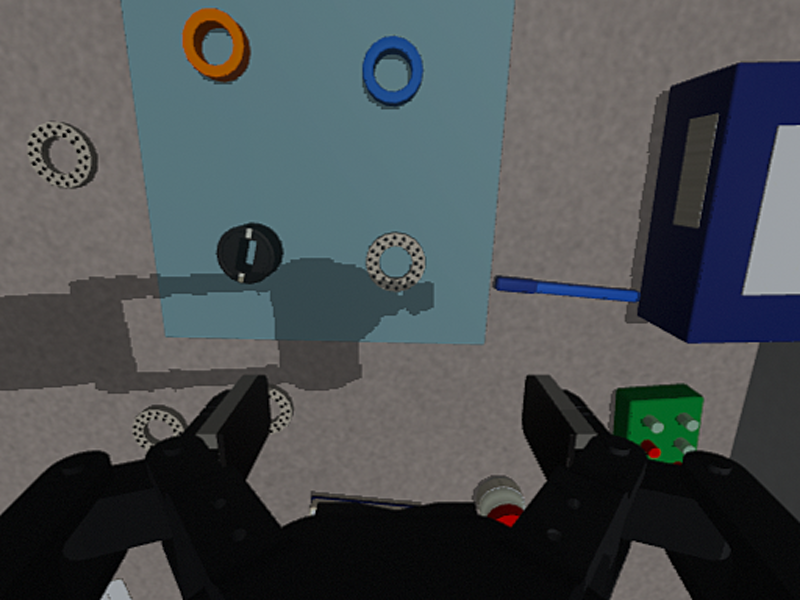

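The support shows at (395,261), the cap at (250,253) with its slot nearly vertical in the image, and the blue spacer at (392,71). I'll fit the support ring.

Run:
```python
from h import *
p=env.capture("wrist"); f=p["frame"].astype(int)
m=np.zeros(f.shape[:2],bool); m[140:195,225:280]=1
m&=(f[...,2]-f[...,0]<18)&(f.sum(2)>150)
m=cv2.morphologyEx(m.astype(np.uint8),cv2.MORPH_CLOSE,np.ones((5,5)))
P=pxs(p,m,13); print(m.sum(),circ(P),cv2.minEnclosingCircle(P))
h=cv2.morphologyEx(m,cv2.MORPH_OPEN,np.ones((3,3))); P=pxs(p,h,13); v=circ(P);print(v)
# inner
cs,hi=cv2.findContours(m,cv2.RETR_CCOMP,cv2.CHAIN_APPROX_NONE)
I=[c for c,hh in zip(cs,hi[0]) if hh[3]>=0]; c=max(I,key=len).reshape(-1,2); print("inner",circ(np.array([atz(p,u,13)[:2] for u in c])))
plan(v[0],v[1],27,90.4)
```

```text
842 [591.6   94.11  26.39] ((591.6739501953125, 94.15899658203125), 27.429616928100586)
[591.6   94.09  26.38]
inner [591.56  94.83  14.73]
t 5.0 pos [592.1  95.6 270.2] yaw 90.4 q6 2 | d cm [-0.15 -0.05 24.32] tw 0.0
```

Run:
```python
from h import *
p=env.capture("wrist"); T,R,s=pose(); print(p["K"][0],T.round(1))
for y in (T[1]-11,T[1],T[1]+11):
  for u in [(268,376),(525,376)]:
    c,d=ray(p,np.array(u)*.64); q=c+d*(y-c[1])/d[1]; print((q-T).round(1))
```

```text
[273.67001929   0.         253.19373955] [592.1  95.5 270.3]
[-54.5 -11.  -47.3]
[ 56.7 -11.  -49.4]
[-47.1   0.  -24.5]
[ 49.    0.  -26.3]
[-39.8  11.   -1.8]
[41.3 11.  -3.3]
```

Request:
drive_tool --rows '[[[-0.1,-0.05,5],0],[[-0.13,-0.05,11],0],[[-0.13,-0.05,16.5],0],[[-0.13,-0.05,21],0],[[-0.13,-0.05,23.5],0],[[-0.13,-0.05,24.8],0],[[-0.13,-0.05,24.8],0],[[-0.13,-0.05,24.8],0],[[-0.13,-0.05,24.8],0]]'

```text
clock: 6.18
tool_pos: [592.6, 94.2, 23.6]
eef_rot: [2.212, 2.228, 0.003]
wrist_force: [-0.0, -0.1, -0.0]
finger_gap: 1.001
finger_force: 0.0
```

Request:
drive_tool --rows '[[[0,0,0],0],[[0,0,0],0],[[0,0,0],0],[[0,0,0],0],[[0,0,0],0],[[0,0,0],0]]' --gripper -1 --squeeze 25

```text
clock: 6.92
tool_pos: [591.8, 94.2, 23.2]
eef_rot: [2.213, 2.229, 0.001]
wrist_force: [-1.3, -0.2, 5.7]
finger_gap: 0.618
finger_force: 25.4
```

Run:
```python
from h import *
p=env.capture("wrist"); f=p["frame"]; plan(591.6,94.3,22,90.4)
cv2.imwrite("pics/w3.png",cv2.resize(f[:,:,::-1],(800,600),interpolation=cv2.INTER_CUBIC))
```

```text
t 6.97 pos [591.9  94.2  23.2] yaw 90.4 q6 2 | d cm [ 0.01 -0.03  0.12] tw 0.0
```

View pics/w3.png

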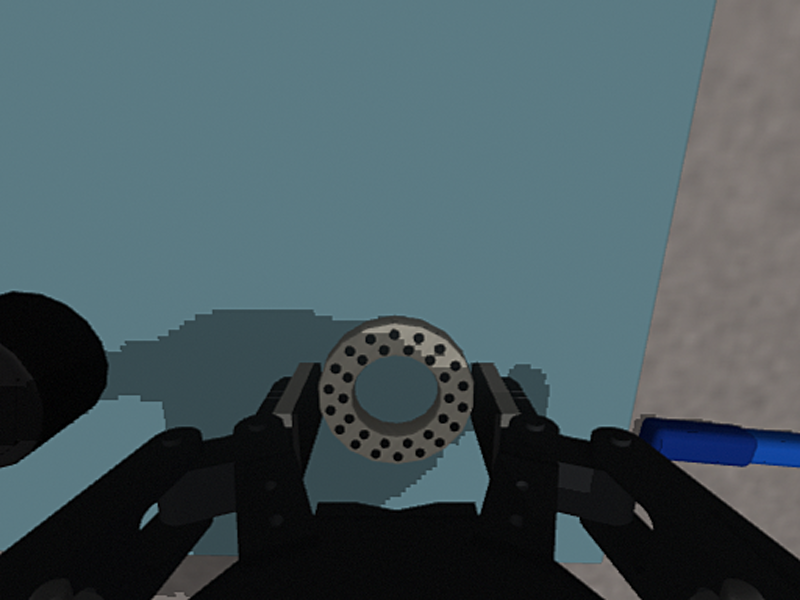

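The ring is gripped, centred at (397,390), but the fingertips are down on the mat. I'll regrip about 4 mm higher so they stay clear of the seat.

Request:
drive_tool --rows '[[[0,0,0],0],[[0,0,0],0],[[0,0,-0.4],0],[[0,0,-0.4],0],[[0,0,-0.4],0]]' --gripper 0.5

```text
clock: 7.6
tool_pos: [591.7, 94.2, 26.3]
eef_rot: [2.214, 2.229, -0.0]
wrist_force: [-0.8, -0.2, -0.2]
finger_gap: 0.75
finger_force: 0.0
```

Request:
drive_tool --rows '[[[0,0,0],0],[[0,0,0],0],[[0,0,0],0],[[0,0,0],0],[[0,0,0],0]]' --gripper -1 --squeeze 25

```text
clock: 8.22
tool_pos: [591.7, 94.2, 26.8]
eef_rot: [2.213, 2.229, 0.0]
wrist_force: [-0.4, 0.5, 6.0]
finger_gap: 0.612
finger_force: 25.6
```

```bash
cat >> h.py <<'E'
def ring(p,m,z,box):
    k=np.zeros(m.shape,np.uint8); k[box[1]:box[3],box[0]:box[2]]=1
    m=cv2.morphologyEx(m.astype(np.uint8)&k,cv2.MORPH_OPEN,np.ones((3,3)))
    cs,hi=cv2.findContours(m,cv2.RETR_CCOMP,cv2.CHAIN_APPROX_NONE)
    c=max([c for c,hh in zip(cs,hi[0]) if hh[3]>=0],key=len).reshape(-1,2)
    return circ(np.array([atz(p,u,z)[:2] for u in c]))
E
python3 - <<'E'
from h import *
p=env.capture("wrist"); f=p["frame"].astype(int); T,R,s=pose(); plan(591.6,94.3,26,90.4)
m=(f[...,2]-f[...,0]<18)&(f.sum(2)>150)
for b in [(195,195,310,300)]:
  try: v=ring(p,cv2.morphologyEx(m.astype(np.uint8),cv2.MORPH_CLOSE,np.ones((7,7))),13,b); print("inner",v,"minus TCP",v[:2]-T[:2])
  except Exception as e: print(e)
E
```

```text
t 8.28 pos [591.7  94.2  26.7] yaw 90.4 q6 2 | d cm [ 0.01 -0.01  0.07] tw 0.0
inner [591.9   96.47  13.38] minus TCP [0.24179926 2.3017899 ]
```

Run:
```python
from h import *
from scipy.optimize import least_squares
p=env.capture("wrist"); f=p["frame"].astype(int); T,R,s=pose()
m=((f[...,2]-f[...,0]<18)&(f.sum(2)>150)).astype(np.uint8)
k=np.zeros_like(m);k[195:300,206:302]=1
m=cv2.morphologyEx(cv2.morphologyEx(m&k,cv2.MORPH_CLOSE,np.ones((7,7))),cv2.MORPH_OPEN,np.ones((5,5)))
cs,hi=cv2.findContours(m,cv2.RETR_CCOMP,cv2.CHAIN_APPROX_NONE)
for c,hh in zip(cs,hi[0]):
    if len(c)<60: continue
    P=np.array([atz(p,u,13)[:2] for u in c.reshape(-1,2)]); inner=hh[3]>=0
    cy=(P[:,1].max()+P[:,1].min())/2; Q=P[P[:,1]>cy+1] if inner else P[P[:,1]<cy-2]
    r0=14.7 if inner else 26.6
    fit=lambda rr:least_squares(lambda v:np.hypot(*(Q-v[:2]).T)-rr,[*P.mean(0)],loss="soft_l1")
    g=fit(r0); print(inner,len(Q),g.x-T[:2],g.cost, circ(Q)-[*T[:2],0])
```

```text
False 124 [0.24897222 0.32321367] 5.7866875827347135 [ 0.25055245 -0.4022333  26.02      ]
True 65 [0.26489389 0.40049936] 1.001034324691556 [ 0.27055245  0.2977667  14.79      ]
```

Request:
drive_tool --rows '[[[0,0,-3],0],[[0,0,-8],0],[[-4,-0.4,-12.4],0],[[-9,-1.1,-12.4],0],[[-15,-1.8,-12.4],0],[[-21,-2.5,-12.4],0],[[-26,-3.1,-12.4],0],[[-30,-3.5,-12.4],0],[[-32,-3.7,-12.4],0],[[-32.05,-3.7,-12.4],0]]'

```text
clock: 9.57
tool_pos: [556.8, -227.1, 149.8]
eef_rot: [-2.215, -2.227, -0.0]
wrist_force: [0.1, 0.8, -0.5]
finger_gap: 0.611
finger_force: 26.4
```

Request:
drive_tool --rows '[[[0,0,0],0],[[0,0,0],0],[[0,0,0],0],[[0,0,0],0]]'

```text
clock: 10.07
tool_pos: [557.0, -225.9, 150.4]
eef_rot: [2.213, 2.23, 0.0]
wrist_force: [-0.1, 0.3, -0.4]
finger_gap: 0.616
finger_force: 26.4
```

Run:
```python
from h import *
p=env.capture("wrist"); f=p["frame"]; plan(556.8,-226.7,90,90.4)
for t,z in [("support_center",0),("post_top",80)]: print(t,[(uv.round(1),round(c,2),atz(p,uv,z).round(1)[:2]) for uv,c in lm(p,t)])
cv2.imwrite("pics/w4.png",cv2.resize(f[:,:,::-1],(800,600),interpolation=cv2.INTER_CUBIC))
```

```text
t 10.12 pos [ 557.  -226.1  150.4] yaw 90.4 q6 -29 | d cm [-0.06 -0.02  6.04] tw 0.0
support_center [(array([15.5, 27.6]), 0.75, array([347.5, -83.7]))]
post_top [(array([252.8, 215. ]), 0.93, array([ 557.1, -226.8]))]
```

View pics/w4.png

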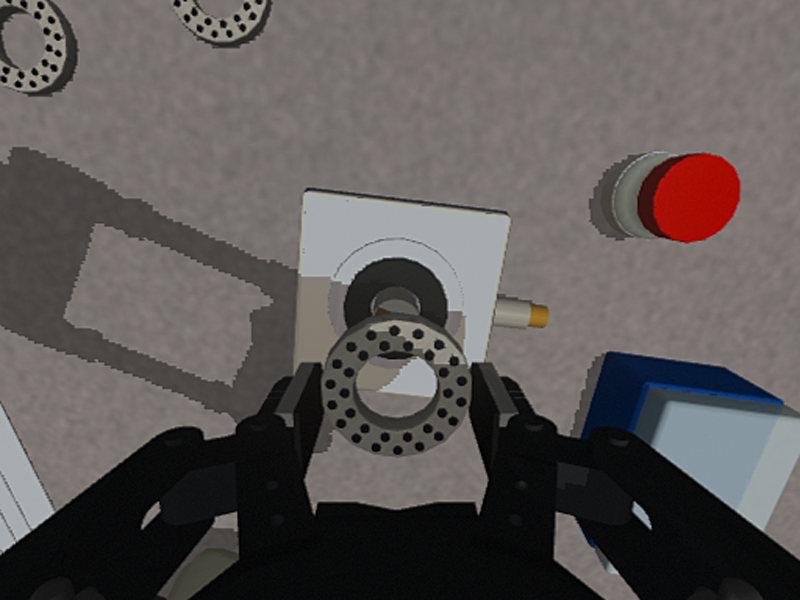

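The ring is held at (397,388), and the post shows behind it on the same column. Lowering now.

Request:
drive_tool --rows '[[[-0.03,0,2],0],[[-0.03,0,4],0],[[-0.03,0,5],0],[[-0.03,0,6],0],[[-0.03,0,7],0],[[-0.03,0,7.8],0],[[-0.03,0,8.3],0],[[-0.03,0,8.3],0],[[-0.03,0,8.3],0]]'

```text
clock: 11.35
tool_pos: [557.1, -227.0, 67.6]
eef_rot: [2.213, 2.229, 0.0]
wrist_force: [-0.4, -0.5, -0.9]
finger_gap: 0.613
finger_force: 26.4
```

Request:
drive_tool --rows '[[[0,0,0.1],0],[[0,0,0.2],0],[[0,0,0.2],0],[[0,0,0.2],0]]'

```text
clock: 11.85
tool_pos: [556.9, -226.9, 65.3]
eef_rot: [2.214, 2.229, -0.0]
wrist_force: [-0.2, 0.7, -0.6]
finger_gap: 0.616
finger_force: 26.4
```

Request:
drive_tool --rows '[[[0,0,0],0],[[0,0,0],0],[[0,0,0],0],[[0,0,0],0]]' --gripper 0.55

```text
clock: 12.35
tool_pos: [556.9, -226.9, 65.4]
eef_rot: [2.214, 2.229, -0.0]
wrist_force: [-0.4, -0.9, 0.0]
finger_gap: 0.776
finger_force: 0.0
```

Run:
```python
from h import *
p=env.capture("wrist"); f=p["frame"]; plan(556.8,-226.7,90,90.4)
cv2.imwrite("pics/w5.png",cv2.resize(f[:,:,::-1],(800,600),interpolation=cv2.INTER_CUBIC))
```

```text
t 12.4 pos [ 556.9 -226.9   65.3] yaw 90.4 q6 -29 | d cm [ 0.02 -0.01 -2.47] tw 0.0
```

View pics/w5.png

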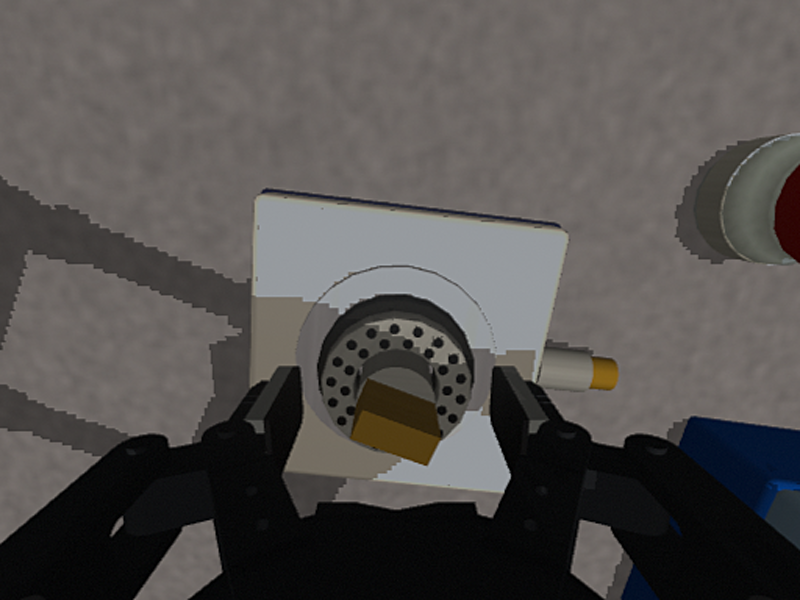

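The support lies flat round the post, with the ring at (397,375). Next is the spacer.

Request:
drive_tool --rows '[[[0,0,-3],0],[[0,0,-8],0],[[5,0.4,-13.5],0],[[11,0.8,-13.5],0],[[17,1.2,-13.5],0],[[23,1.7,-13.5],0],[[29,2.1,-13.5],0],[[35,2.5,-13.5],0],[[40,2.9,-13.5],0],[[44,3.2,-13.5],0]]' --gripper 0.8

```text
clock: 13.65
tool_pos: [585.6, 215.6, 200.3]
eef_rot: [2.212, 2.231, 0.0]
wrist_force: [0.5, -0.3, -0.4]
finger_gap: 0.9
finger_force: 0.0
```

Request:
drive_tool --rows '[[[2.5,0.2,0],0],[[3.3,0.2,0],0],[[3.3,0.2,0],0],[[3.3,0.2,0],0],[[3.3,0.2,0],0]]'

```text
clock: 14.28
tool_pos: [587.7, 245.2, 200.4]
eef_rot: [2.215, 2.227, -0.0]
wrist_force: [0.5, -0.1, -0.1]
finger_gap: 0.899
finger_force: 0.0
```

```bash
cat >> h.py <<'E'
def halffit(p,m,z,rin,rout):
    # circle centre from the camera-facing-top edges: inner contour far from wall (+y), outer contour (-y)
    from scipy.optimize import least_squares
    m=cv2.morphologyEx(m.astype(np.uint8),cv2.MORPH_OPEN,np.ones((3,3)))
    cs,hi=cv2.findContours(m,cv2.RETR_CCOMP,cv2.CHAIN_APPROX_NONE)
    for c,hh in zip(cs,hi[0]):
        if len(c)<50: continue
        P=np.array([atz(p,u,z)[:2] for u in c.reshape(-1,2)]); inner=hh[3]>=0
        cy=(P[:,1].max()+P[:,1].min())/2; Q=P[P[:,1]>cy+1] if inner else P[P[:,1]<cy-2]
        r0=rin if inner else rout
        print("inner" if inner else "outer",len(c),least_squares(lambda v:np.hypot(*(Q-v[:2]).T)-r0,[*P.mean(0)],loss="soft_l1").x.round(2),"free",circ(Q))
E
python3 - <<'E'
from h import *
p=env.capture("wrist"); hsv=cv2.cvtColor(p["frame"],cv2.COLOR_RGB2HSV)
m=(hsv[...,0]>100)&(hsv[...,0]<122)&(hsv[...,1]>150); m[:,330:]=0; m[:,180:330]&=1; m[260:]=0; m[:,:180]=0
print(m.sum()); halffit(p,m,21,14.7,23.7); plan(588.8,246,32,90.4)
for uv,c in lm(p,"spacer_center"): print(uv.round(1),c,atz(p,uv,12).round(1))
E
```

```text
Traceback (most recent call last):
numpy._core._exceptions._UFuncOutputCastingError: Cannot cast ufunc 'bitwise_and' output from dtype('int64') to dtype('bool') with casting rule 'same_kind'
```

Run:
```python
from h import *
p=env.capture("wrist"); hsv=cv2.cvtColor(p["frame"],cv2.COLOR_RGB2HSV)
m=(hsv[...,0]>100)&(hsv[...,0]<122)&(hsv[...,1]>150); m[:,330:]=0; m[260:]=0; m[:,:180]=0
print(m.sum()); halffit(p,m,21,14.7,23.7); plan(588.8,246,32,90.4)
for uv,c in lm(p,"spacer_center"): print(uv.round(1),c,atz(p,uv,12).round(1))
```

```text
915
outer 118 [588.59 248.71] free [588.61 247.58  22.8 ]
inner 71 [588.63 248.5 ] free [588.63 247.65  15.39]
t 14.38 pos [587.7 245.5 200.4] yaw 90.3 q6 16 | d cm [ 0.05  0.11 16.84] tw -0.1
[253.  176.9] 0.74 [587.7 247.4  12. ]
```

Request:
drive_tool --rows '[[[0.25,0.09,5],0],[[0.25,0.09,10],0],[[0.25,0.09,14],0],[[0.25,0.09,16.3],0],[[0.25,0.09,17.1],0],[[0.25,0.09,17.1],0],[[0.25,0.09,17.1],0],[[0.25,0.09,17.1],0]]'

```text
clock: 15.42
tool_pos: [589.2, 249.1, 30.6]
eef_rot: [2.213, 2.228, 0.003]
wrist_force: [0.4, -0.9, -0.2]
finger_gap: 0.902
finger_force: 0.0
```

Request:
drive_tool --rows '[[[0,0,0],0],[[0,0,0],0],[[0,0,0],0],[[0,0,0],0],[[0,0,0],0],[[0,0,0],0]]' --gripper -1 --squeeze 25

```text
clock: 16.18
tool_pos: [588.6, 248.9, 30.1]
eef_rot: [2.213, 2.229, 0.001]
wrist_force: [-1.6, -0.4, 5.2]
finger_gap: 0.551
finger_force: 25.4
```

Run:
```python
from h import *
p=env.capture("wrist"); hsv=cv2.cvtColor(p["frame"],cv2.COLOR_RGB2HSV); T,R,s=pose()
m=(hsv[...,0]>100)&(hsv[...,0]<122)&(hsv[...,1]>150); m[:,330:]=0; m[:,:180]=0; m[310:]=0
print(m.sum(),T.round(2)); halffit(p,m,21,14.8,23.8)
plan(557,-226.5,150,90.4)
```

```text
4823 [588.63 248.94  30.15]
outer 251 [588.89 248.64] free [588.9  247.97  23.27]
inner 123 [588.89 248.27] free [588.88 247.97  15.05]
t 16.23 pos [588.6 248.9  30.1] yaw 90.4 q6 16 | d cm [-47.52  -3.49 -11.99] tw 0.0
```

Request:
drive_tool --rows '[[[0,0,-3],0],[[0,0,-8],0],[[-4,-0.3,-12.1],0],[[-10,-0.7,-12.1],0],[[-16,-1.2,-12.1],0],[[-22,-1.6,-12.1],0],[[-28,-2.1,-12.1],0],[[-34,-2.5,-12.1],0],[[-40,-3,-12.1],0],[[-44.5,-3.3,-12.1],0]]'

```text
clock: 17.48
tool_pos: [558.0, -198.9, 150.0]
eef_rot: [2.215, 2.227, -0.0]
wrist_force: [0.3, 0.4, -0.1]
finger_gap: 0.555
finger_force: 26.0
```

Request:
drive_tool --rows '[[[-2.2,-0.2,0],0],[[-2.95,-0.2,0],0],[[-2.95,-0.2,0],0],[[-2.95,-0.2,0],0],[[-2.95,-0.2,0],0],[[-2.95,-0.2,0],0]]'

```text
clock: 18.23
tool_pos: [556.9, -225.1, 150.4]
eef_rot: [2.212, 2.23, 0.0]
wrist_force: [0.4, 0.1, 0.6]
finger_gap: 0.556
finger_force: 26.0
```

Run:
```python
from h import *
p=env.capture("wrist"); hsv=cv2.cvtColor(p["frame"],cv2.COLOR_RGB2HSV); T,R,s=pose()
m=(hsv[...,0]>100)&(hsv[...,0]<122)&(hsv[...,1]>150); m[:,330:]=0; m[:,:180]=0; m[310:]=0
print(T.round(2)); halffit(p,m,T[2]-9.1,14.8,23.8)
plan(556.8,-225.9,83,90.4)
```

```text
[ 556.9  -225.28  150.39]
outer 286 [ 557.23 -225.09] free [ 557.23 -225.98   23.08]
inner 125 [ 557.27 -225.61] free [ 557.27 -226.14   15.25]
t 18.27 pos [ 556.9 -225.3  150.4] yaw 90.4 q6 -29 | d cm [-0.06 -0.01  6.74] tw 0.0
```

Request:
drive_tool --rows '[[[0,0,2],0],[[0,0,3.5],0],[[0,0,4.5],0],[[0,0,5.3],0],[[0,0,6.1],0],[[0,0,6.7],0],[[0,0,7],0],[[0,0,7],0],[[0,0,7.1],0],[[0,0,7.1],0]]'

```text
clock: 19.52
tool_pos: [556.9, -225.9, 79.5]
eef_rot: [2.213, 2.229, 0.0]
wrist_force: [-0.8, 0.1, -0.5]
finger_gap: 0.55
finger_force: 26.0
```

Request:
drive_tool --rows '[[[0,0,0.1],0],[[0,0,0.1],0],[[0,0,0.1],0]]'

```text
clock: 19.9
tool_pos: [556.8, -225.9, 78.3]
eef_rot: [2.214, 2.229, -0.0]
wrist_force: [-0.8, -0.5, -0.4]
finger_gap: 0.551
finger_force: 26.0
```

Request:
drive_tool --rows '[[[0,0,0],0],[[0,0,0],0],[[0,0,0],0],[[0,0,0],0]]' --gripper 0.5

```text
clock: 20.4
tool_pos: [556.8, -225.9, 78.3]
eef_rot: [2.214, 2.229, -0.0]
wrist_force: [-1.2, 0.6, -0.6]
finger_gap: 0.75
finger_force: 0.0
```

Run:
```python
from h import *
p=env.capture("wrist"); hsv=cv2.cvtColor(p["frame"],cv2.COLOR_RGB2HSV); T,R,s=pose()
plan(469,105,200,90.4)
cv2.imwrite("pics/w6.png",cv2.resize(p["frame"][150:340,150:360,::-1],None,fx=3,fy=3,interpolation=cv2.INTER_CUBIC))
```

```text
t 20.45 pos [ 556.8 -225.9   78.3] yaw 90.4 q6 -29 | d cm [ 33.15  -8.55 -12.17] tw -0.0
```

View pics/w6.png

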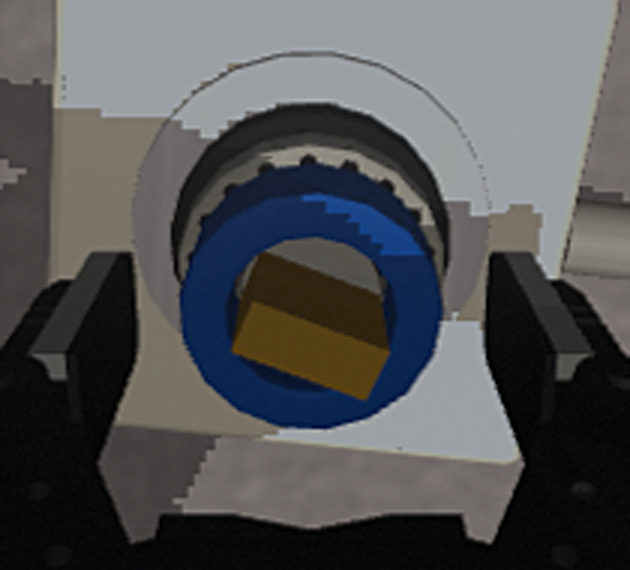

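The spacer sits flat on the support around the post, at (310,310) in the crop. I'll refine the tang angle here, then go to the cap.

Run:
```python
from h import *
p=env.capture("wrist"); f=p["frame"]; hsv=cv2.cvtColor(f,cv2.COLOR_RGB2HSV)
k=np.zeros(f.shape[:2],bool); k[240:295,220:285]=1
a=f[255:270,240:265].reshape(-1,3); v0=np.median(hsv[258:275,235:270,2]); print(v0)
m=(hsv[...,0]<40)&(hsv[...,1]>110)&k&(abs(hsv[...,2].astype(int)-v0)<25)
m=cv2.morphologyEx(m.astype(np.uint8),cv2.MORPH_OPEN,np.ones((5,5)))
print(m.sum(),cv2.minAreaRect(pxs(p,m,80)))
```

```text
86.0
873 ((556.9534301757812, -226.79237365722656), (9.961986541748047, 23.902597427368164), 68.00984191894531)
```

Request:
drive_tool --rows '[[[0,0,-3],0],[[0,0,-8],0],[[4,-1,-13.2],0],[[10,-2.5,-13.2],0],[[16,-4,-13.2],0],[[22,-5.6,-13.2],0],[[27.5,-7,-13.2],0],[[31.5,-8.1,-13.2],0],[[33,-8.5,-13.2],0],[[33,-8.5,-13.2],0]]' --gripper 0.8

```text
clock: 21.75
tool_pos: [469.5, 103.7, 210.4]
eef_rot: [2.211, 2.231, -0.0]
wrist_force: [-0.1, -0.4, 0.1]
finger_gap: 0.902
finger_force: 0.0
```

Request:
drive_tool --rows '[[[0,0,0],0],[[0,0,0],0],[[0,0,0],0]]'

```text
clock: 22.12
tool_pos: [469.8, 102.6, 210.2]
eef_rot: [2.215, 2.227, -0.0]
wrist_force: [-0.1, -0.5, 0.4]
finger_gap: 0.901
finger_force: 0.0
```

Run:
```python
from h import *
p=env.capture("wrist"); f=p["frame"]; hsv=cv2.cvtColor(f,cv2.COLOR_RGB2HSV)
plan(469,103,40,90.4)
r=env.trace(p,"cap_center"); print([(round(x["confidence"],2),(np.array(x["bbox"])*[512,384,512,384]).round()) for x in r]); m=r[0]["region"]
P=pxs(p,m,33); cy=P[:,1].mean(); print("all",circ(P),"lower",circ(P[P[:,1]<cy-2]))
w=m&(f.min(2)>130); n,l,st,c=cv2.connectedComponentsWithStats(w.astype(np.uint8)); o=np.argsort(-st[1:,4])[:3]+1
for i in o: print(st[i,4],c[i].round(1),atz(p,c[i],33)[:2].round(1))
a,b=[atz(p,c[i],33)[:2] for i in o[:2]]; print("slot ang",np.degrees(np.arctan2(*(b-a)[::-1])),"mid",(a+b)/2)
x,y=c[o[0]].astype(int); cv2.imwrite("pics/w7.png",cv2.resize(f[max(y-60,0):y+70,x-70:x+70,::-1],None,fx=4,fy=4,interpolation=cv2.INTER_CUBIC))
```

```text
t 22.18 pos [469.7 102.8 210.2] yaw 90.3 q6 4 | d cm [ 0.02 -0.07 17.02] tw -0.1
[(0.86, array([249., 180.,  42.,  40.]))]
all [465.15 105.2   24.47] lower [465.03 104.92  24.51]
23 [253.3 164. ] [470.  121.6]Traceback (most recent call last):
  File "<stdin>", line 8, in <module>
ValueError: not enough values to unpack (expected 2, got 1)
```

Run:
```python
from h import *
p=env.capture("wrist"); f=p["frame"].astype(int)
k=np.zeros(f.shape[:2],bool); k[155:205,225:275]=1
m=env.trace(p,"cap_center")[0]["region"]; print(f[165:200:3,248:252].mean(1).round().tolist())
P=pxs(p,m,33);print(P.min(0),P.max(0))
for th in (60,80,100,120):
  w=k&(f.min(2)>th)&(abs(f[...,2]-f[...,0])<20)
  n,l,st,c=cv2.connectedComponentsWithStats(w.astype(np.uint8))
  print(th,[(int(st[i,4]),c[i].round(1).tolist(),atz(p,c[i],33)[:2].round(1).tolist()) for i in range(1,n) if st[i,4]>5])
```

```text
[[41.0, 45.0, 45.0], [60.0, 78.0, 82.0], [85.0, 114.0, 121.0], [85.0, 114.0, 122.0], [86.0, 114.0, 122.0], [84.0, 114.0, 121.0], [78.0, 105.0, 112.0], [53.0, 70.0, 76.0], [13.0, 18.0, 21.0], [13.0, 19.0, 20.0], [17.0, 22.0, 23.0], [18.0, 23.0, 25.0]]
[440.5477    79.356285] [489.88055 132.91019]
60 [(35, [253.3, 164.0], [469.8, 122.0]), (24, [244.5, 197.0], [460.1, 84.1])]
80 [(30, [253.2, 164.0], [469.8, 122.0]), (19, [244.4, 197.0], [460.1, 84.1])]
100 [(26, [253.5, 164.0], [470.1, 122.0])]
120 [(22, [253.5, 164.0], [470.1, 122.0])]
```

Request:
drive_tool --rows '[[[0.04,-0.3,5],0],[[0.04,-0.45,10],0],[[0.04,-0.45,14.5],0],[[0.04,-0.45,17],0],[[0.04,-0.45,17.7],0],[[0.04,-0.45,17.7],0],[[0.04,-0.45,17.7],0],[[0.04,-0.45,17.7],0]]'

```text
clock: 23.32
tool_pos: [465.8, 104.0, 34.3]
eef_rot: [2.212, 2.228, 0.003]
wrist_force: [-0.1, -0.5, -0.0]
finger_gap: 0.9
finger_force: 0.0
```

Request:
drive_tool --rows '[[[0,0,0],0],[[0,0,0],0],[[0,0,0],0],[[0,0,0],0],[[0,0,0],0],[[0,0,0],0]]' --gripper -1 --squeeze 30

```text
clock: 24.08
tool_pos: [465.2, 103.9, 34.0]
eef_rot: [2.213, 2.229, 0.001]
wrist_force: [-1.6, -0.5, 5.4]
finger_gap: 0.561
finger_force: 30.8
```

```bash
cat >> h.py <<'E'
def cap(ztop):
    p=env.capture("wrist"); f=p["frame"].astype(int); T,R,s=pose()
    m=env.trace(p,"cap_center"); m=m[0]["region"]; P=pxs(p,m,ztop); print("region",m.sum(),(P.min(0)-T[:2]).round(1),(P.max(0)-T[:2]).round(1))
    k=cv2.dilate(cv2.morphologyEx(m.astype(np.uint8),cv2.MORPH_CLOSE,np.ones((25,25))),np.ones((3,3)))>0
    for th in (60,90):
        w=k&(f.min(2)>th)&(abs(f[...,2]-f[...,0])<22)
        n,l,st,c=cv2.connectedComponentsWithStats(w.astype(np.uint8))
        print(th,[(int(st[i,4]),c[i].round(1).tolist(),(atz(p,c[i],ztop)[:2]-T[:2]).round(1).tolist()) for i in range(1,n) if st[i,4]>20])
    return p
E
python3 - <<'E'
from h import *
cap(33); plan(557,-226.5,150,174)
E
```

```text
region 7742 [-23.6 -24.6] [24.6 32.4]
60 [(140, [264.3, 229.0], [5.5, 17.9]), (107, [243.1, 296.6], [-4.7, -20.1])]
90 [(125, [264.4, 229.0], [5.6, 17.9]), (87, [243.3, 296.4], [-4.6, -20.0])]
t 24.18 pos [465.3 103.9  34. ] yaw 90.4 q6 4 | d cm [-33.11   8.95 -11.59] tw -83.6
```

Request:
drive_tool --rows '[[[0,0,-3],0],[[0,0,-8],-8],[[-4,1,-12.7],-18],[[-10,2.6,-12.7],-28],[[-16,4.2,-12.7],-38],[[-22,5.8,-12.7],-48],[[-27.5,7.3,-12.7],-58],[[-31.5,8.4,-12.7],-68],[[-33.1,8.86,-12.7],-78],[[-33.1,8.86,-12.7],-83.5]]'

```text
clock: 25.42
tool_pos: [556.0, -228.4, 159.7]
eef_rot: [-0.165, -3.137, 0.0]
wrist_force: [-0.6, 0.7, -0.8]
finger_gap: 0.562
finger_force: 31.8
```

Request:
drive_tool --rows '[[[0,0,0],0],[[0,0,0],0],[[0,0,0],0],[[0,0,0],0],[[0,0,0],0]]'

```text
clock: 26.05
tool_pos: [555.9, -226.3, 160.4]
eef_rot: [0.167, 3.137, -0.0]
wrist_force: [-0.1, -0.0, -1.5]
finger_gap: 0.567
finger_force: 31.8
```

Run:
```python
from h import *
T,R,s=pose(); p=cap(T[2]-1); plan(556.2,-226.6,112,173.9)
print([(atz(p,uv,80).round(1),round(c,2)) for uv,c in lm(p,"post_top")])
```

```text
region 7842 [-33.1 -24.5] [24.8 24.1]
60 [(72, [216.1, 220.6], [-24.1, -15.5]), (85, [290.4, 221.0], [-20.1, 19.7]), (138, [264.3, 229.4], [-17.2, 6.9]), (425, [252.6, 247.7], [-8.1, 0.3]), (310, [251.0, 296.3], [19.4, -3.5])]
90 [(69, [216.2, 220.2], [-24.3, -15.4]), (74, [291.0, 221.6], [-19.8, 19.9]), (117, [264.3, 229.5], [-17.1, 6.9]), (365, [253.4, 247.0], [-8.4, 0.7]), (224, [257.7, 297.7], [20.6, -0.1]), (37, [216.2, 289.7], [13.6, -20.8])]
t 26.15 pos [ 555.9 -226.4  160.3] yaw 173.9 q6 -113 | d cm [-0.03 -0.02  4.83] tw 0.0
[(array([ 549.2, -228. ,   80. ]), 0.69), (array([ 555.3, -226.8,   80. ]), 0.59)]
```

Request:
drive_tool --rows '[[[-0.03,0,1.5],0],[[-0.03,0,2.7],0],[[-0.03,0,3.6],0],[[-0.03,0,4.3],0],[[-0.03,0,4.6],0],[[-0.03,0,4.8],0],[[-0.03,0,5],0],[[-0.03,0,5.15],0],[[-0.03,0,5.2],0]]'

```text
clock: 27.32
tool_pos: [556.2, -226.5, 108.3]
eef_rot: [0.167, 3.137, -0.0]
wrist_force: [-0.1, 0.7, 0.3]
finger_gap: 0.562
finger_force: 31.8
```

The slot is already going over the tang with no force. Continuing down.

Request:
drive_tool --rows '[[[0,0,0.15],0],[[0,0,0.3],0],[[0,0,0.45],0],[[0,0,0.6],0],[[0,0,0.75],0],[[0,0,0.85],0],[[0,0,0.85],0]]'

```text
clock: 28.2
tool_pos: [556.1, -226.5, 99.7]
eef_rot: [-0.167, -3.137, 0.0]
wrist_force: [0.8, 0.1, 0.2]
finger_gap: 0.562
finger_force: 31.8
```

Now I'll press in small steps, watching the force.

Request:
drive_tool --rows '[[[0,0,0.1],0],[[0,0,0.2],0],[[0,0,0.3],0],[[0,0,0.3],0]]'

```text
clock: 28.7
tool_pos: [556.4, -226.6, 97.7]
eef_rot: [0.167, 3.136, -0.001]
wrist_force: [-1.0, 1.1, 5.1]
finger_gap: 0.563
finger_force: 32.4
```

Request:
drive_tool --rows '[[[0,0,0.1],0],[[0,0,0.2],0],[[0,0,0.2],0]]'

```text
clock: 29.08
tool_pos: [556.4, -226.6, 95.6]
eef_rot: [0.167, 3.136, -0.001]
wrist_force: [-1.0, -0.1, 4.9]
finger_gap: 0.564
finger_force: 32.4
```

Request:
drive_tool --rows '[[[0,0,0.1],0],[[0,0,0.2],0],[[0,0,0.2],0]]'

```text
clock: 29.45
tool_pos: [556.4, -226.6, 94.0]
eef_rot: [0.167, 3.136, -0.001]
wrist_force: [-1.0, 0.5, 6.9]
finger_gap: 0.566
finger_force: 32.6
```

Request:
drive_tool --rows '[[[0,0,0.1],0],[[0,0,0.2],0],[[0,0,0.2],0]]'

```text
clock: 29.82
tool_pos: [556.6, -226.6, 93.8]
eef_rot: [0.167, 3.135, -0.002]
wrist_force: [-3.9, 2.1, 15.8]
finger_gap: 0.567
finger_force: 33.5
```

The hard stop came at TCP z≈93.8, as expected. I'll ease off, release and retreat.

Request:
drive_tool --rows '[[[0,0,-0.1],0],[[0,0,-0.2],0],[[0,0,-0.2],0]]'

```text
clock: 30.2
tool_pos: [556.4, -226.6, 93.9]
eef_rot: [0.167, 3.136, -0.001]
wrist_force: [-1.9, 0.8, 7.9]
finger_gap: 0.563
finger_force: 32.6
```

Request:
drive_tool --rows '[[[0,0,0],0],[[0,0,0],0],[[0,0,0],0],[[0,0,0],0]]' --gripper 0.6

```text
clock: 30.7
tool_pos: [556.1, -226.5, 92.5]
eef_rot: [-0.167, -3.137, -0.0]
wrist_force: [0.6, -0.1, -0.6]
finger_gap: 0.802
finger_force: 0.0
```

Request:
drive_tool --rows '[[[0,0,-1],0],[[0,0,-3],0],[[0,0,-6],0],[[0,0,-10],0],[[0,0,-13],0],[[0,0,-13],0],[[0,0,-13],0],[[0,0,-13],0]]'

```text
clock: 31.7
tool_pos: [555.4, -226.1, 221.4]
eef_rot: [-0.167, -3.135, -0.002]
wrist_force: [0.0, -0.2, -0.2]
finger_gap: 0.801
finger_force: 0.0
```

Run:
```python
from h import *
T,R,s=pose(); print(T,s["wrist_force"],s["clock"])
p=env.capture("wrist")
for t,z in [("cap_center",78),("spacer_center",54),("base",0)]: print(t,[(uv.round(1),round(c,2),atz(p,uv,z).round(1)[:2]) for uv,c in lm(p,t)])
q=env.capture("scene")
u,v=190,195
a=cv2.resize(p["frame"][100:300,150:350,::-1],(400,400),interpolation=cv2.INTER_CUBIC)
b=cv2.resize(q["frame"][v-35:v+35,u-35:u+35,::-1],(400,400),interpolation=cv2.INTER_CUBIC)
cv2.imwrite("pics/fin.png",np.hstack([a,b]))
```

```text
[ 555.40596073 -226.10177555  221.36199021] [ 0.04691107 -0.20686136 -0.18521614] 31.7
cap_center [(array([467.8, 292.4]), 0.65, array([6.996e+02, 5.000e-01]))]
spacer_center []
base [(array([251.7, 176.5]), 0.91, array([ 559. , -228.3]))]
```

View pics/fin.png

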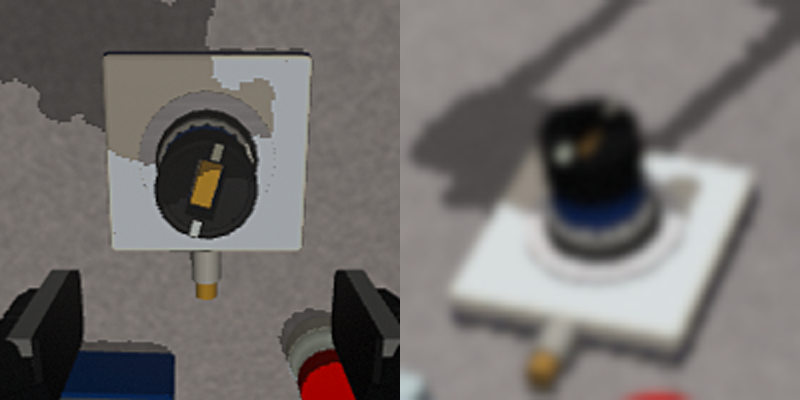

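In the left crop the cap sits upright over the tang at (207,185). The side view shows the stack seated in the right order, and the fingers are clear.

```bash
python3 -c "
from station import env
print(env.hand_in())"
```

```text
the job is handed in; nothing more can be done
None
```

The filter holder is back together and handed in: support, blue spacer and cap are stacked on the post in that order, pressed to the hard stop and released, at about 32 s of the 72 s allowed; the judge's verdict was not shown.

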